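# Fit the stone wheel to the bench sharpener

## Task

Fit the loose stone wheel to the bench sharpener: lower it collar up over the upright spindle, turn it gently until its five holes find the five drive studs, and let it down fully home and flat on the drive flange. Then swing the tool rest in over the stone until it meets its stop, and let go. The stone is brittle and the spindle turns with it if you lean on it, so use only light pressure; leave the chisels and the glue bottle where they are.

Things in the scene. Friction and masses are not known exactly. Their poses are not given: they have to be found in the camera images.
- wheel: Stone wheel, 150 mm across, about 0.5 kg; starts flat on the table, collar up. Origin on its axis at the flat underside, z up. Red-brown stone ring (radius 50 to 75 mm, top at 22 mm) on an aluminium plate; in the bare aluminium round the collar (top at 16 mm) five through holes 11 mm wide, evenly spaced on radius 38 mm, the first on its x axis. Cracks if pressed on the sharpener with over 40 N.
- wheel_collar (a point): Centre of the top of the wheel's dark round collar, 50 mm above the wheel's underside, on its axis. The collar is 44 mm across and stands 34 mm out of the aluminium: hold the wheel here. A bore 24.6 mm wide goes right through collar and plate.
- sharpener: Bench sharpener, fixed: dark green housing 212 x 206 mm, top at 71 mm, switch and dial on its front (-x). Origin on the table under the spindle axis, z up. On top an aluminium drive flange 96 mm across carries the spindle and, round it, five studs 8 mm thick with bevelled tips, 14 mm tall above the flange, evenly spaced on radius 38 mm.
- seat (a point): Centre of the flange's top face, 82 mm above the table, axes as sharpener. The wheel is home when its origin is here. Flange, spindle and studs turn about this axis against 0.3 Nm of friction: over about 11 N on the stud tips the wheel drags them along. The studs' angle differs each time and is not measured: see it or feel for it (the fit repeats every 72 degrees).
- spindle_tip (a point): Top of the spindle, 48 mm above the flange and 130 mm above the table: plain steel, 22 mm thick, domed tip. It centres the wheel's 24.6 mm bore before the wheel reaches the stud tips.
- tool_rest (a joint): Swing of the tool rest about its upright post, rad: 0 = bar over the stone, against its stop; grows as it swings out, anticlockwise from above, up to 1.75. Starts swung out, 0.95 to 1.5, clear of the wheel. Stays where it is left (friction 0.06 Nm). The bar passes 4 mm above the stone of a wheel that is home; one that is not blocks it.
- rest_knob (a point): Middle of the upright round black knob at the free end of the tool rest, where to hold it: 16 mm thick, 26 mm tall, its middle 138 mm above the table, 125 mm from the pivot. The bar runs below it, between 108 and 118 mm above the table.
- rest_pivot (a point): The rest's pivot on its post at the right of the sharpener, 113 mm above the table; axis upright. At joint 0 the bar points from here along the sharpener's -x; at 1.57 it points along the sharpener's -y, away from the wheel.
- chisel_26: Wide chisel with a beech handle, 298 mm long, lying loose behind the wheel; leave it. Origin at the middle of its underside.
- chisel_18: Narrower chisel like it, lying to the left of the wheel; leave it. Origin at the middle of its underside.
- glue_bottle: White glue bottle with a red nozzle, 200 mm tall, behind the sharpener; leave it. Origin at the middle of its underside.

How it is judged:
By the outcome, as a careful person would: the job done as asked, in the order asked, and still so for the second after the job is handed in, with the robot touching nothing.
It also fails if it takes over 72 s, if anything falls off the work surface, if the arm or the gripper's body presses on something with over 40 N, if the wrist force passes 120 N, or if a joint passes its speed limit or range.

## Robot

A 6-joint arm with a two-finger parallel gripper is mounted at the origin on a cart in front of the work surface, level with it; the furniture and walls round the work are solid. World frame = base frame: x ahead of the robot, y to its left, z up, the work surface at z = 0. Lengths are in m, angles in rad, forces in N, time in s.
With the tool pointing down it reaches from about 0.425 to 0.95 m from the base axis. Payload 3.5 kg.
Tool frame: the origin (TCP) lies between the finger pads; the fingertips stand 22 mm ahead of it and the grasp point (between the pads) lies 3 mm ahead of it (ctrl.nose_length is the z of the fingertips in the tool frame, in m); z points along the fingers, y is the line along which they close (so a half turn about z gives the same grasp; the last joint's range is limited). The gripper opens to 85 mm and grips with 20 to 120 N. Pads are 22 mm wide; open, the fingers measure 114 mm over their backs; the gripper's body (76 mm by 85 mm) begins 54 mm behind the grasp point. The pads swing forward as they close: fully open they stand 13 mm farther back than shut.
Start: joints at [-1.271, 0.286, 1.577, -0, 1.279, -0.15], TCP at [0.294, -0.608, 0.229] pointing down, gripper open.
Joint ranges: [-2.77, 2.77], [-0.9, 2.22], [0.21, 2.48], [-1.53, 4.67], [0.24, 2.81], [-2.84, 2.84]. Speed limits (rad/s): [2.79, 2.79, 3.14, 3.14, 3.14, 3.14].

## Interface

Orientations are given as a unit quaternion [x, y, z, w].
In Python, from plant import ctrl gives the robot as it stands. The module is installed in compiled form; this text tells all that it offers.
- The arm moves only by the tool send_rows, never from a script. Its argument "rows" is text: rows parted by semicolons, each of 7 numbers parted by spaces: the turn, a rotation vector about the tool's x, y, z in a scale on which 1.0 is 360 degrees, then the shift along the tool's x, y, z in shares of 800 mm (1.0 is 800 mm), then the opening, from -1 (shut) to 1 (fully open). A call has 1 to 8 rows; each row is the pose to reach, as a shift and turn from the pose commanded when the call began, along the tool's axes at that moment; what a row does not reach only later rows make up. A row lasts 1/8 s, in which the tool goes at most 62.5 mm and 10.7 degrees, less where a joint would pass 70% of its speed; a pose out of reach is approached as far as the arm can. No shift or turn number may pass 1 either way. A call with a gripper value outside its range is refused whole. The fingers move at their own pace and stop on an object; "grip_force" is the grip in N (left out, the last holds). Time passes only in rows, so rows that repeat a pose let the fingers close. It gives the time, the measured TCP pose, the force, the opening and the grip force at its end, in the units of the state.
- ctrl.get_state(): the state, without advancing time (a new reading comes with each control period).
- ctrl.read_camera(name): name is "side" or "top"; returns a dict with "color" (400x640x3 uint8, red, green, blue), "fx", "fy", "cx", "cy" (pixels), "D" ([k1, k2, p1, p2, k3] as OpenCV has them; the pictures are not rectified), "extrinsics" (4x4, takes a point from world to camera coordinates). Camera axes: x right, y down, z forward; pixel columns grow to the right and rows downward; lengths in m; the calibration is good to about 2 mm. A picture is of the moment at which its call begins. There is no depth.
- ctrl.sign_off(): hands the job in; it is judged then, once.
Trained networks look in a picture, given as the dict that the camera call returned (one of the last four; its "shot" number tells which), for a name from the list of things; names that differ only in an ending like _2 or _b are one class to them, and where a whole thing is asked for, a point or a joint stands for the part that bears it (a point fixed in the world has none). Each returns a list of dicts, best first, with "p" (0 to 1); they miss things now and then, are a little off and sometimes report something else, mostly with a low value. They report only what shows in the picture. A call takes as long as a camera call.
- ctrl.look_for(picture, target): "position" ([x, y, z] in m, in the coordinates of the camera as it stood for that picture, good to about 4 mm: the middle of the surface that is visible of it).
The state is a dict: "time": time; "qpos": joint angles; "dq": joint speeds; "joint_efforts": joint torques, N m; "eef_pos": TCP position; "tcp_rot": TCP orientation; "contact_force": force on the tool from outside, world axes, zero at the start; "wrist_torque": the same for the moment, N m; "opening": opening from 0.0 (shut) to 1.0 (fully open); "finger_force": force on a finger pad.
Only numpy, scipy, OpenCV 4.12 (cv2) and the standard library are available. Lean on these libraries where they do the work, as an engineer would, in place of code of your own. Each camera call takes 0.05 s, during which the arm holds its last target. There are 200 camera calls.

## Working session

There is one attempt and no reset: what is moved stays moved. The work goes in short steps, Python scripts to look and compute and a tool call to move; the robot and the scene stay as the last step left them, time stands still between calls to the robot, and variables do not carry over. Pictures are saved under pics/ and viewed, at most 11 in all, crops included, and the job is handed in when it is done.

Besides the shell and the picture viewer there is one more tool, called after "Request:" as a command line: name --argument value ..., lists and objects as JSON in quotes. send_rows: Moves the arm, as the interface text tells. Its arguments: {"type":"object","properties":{"rows":{"type":"string"},"grip_force":{"type":"number"}},"required":["rows"]}

```bash
mkdir -p pics; cat > h.py <<'E'
import numpy as np, cv2
from plant import ctrl
from scipy.spatial.transform import Rotation as R
def world(p,pc):
    E=np.array(p["extrinsics"]); return np.linalg.inv(E)@np.r_[pc,1]
def K(p): return np.array([[p["fx"],0,p["cx"]],[0,p["fy"],p["cy"]],[0,0,1.]])
def pix2w(p,uv,z):
    E=np.array(p["extrinsics"]); n=cv2.undistortPoints(np.array([[uv]],float),K(p),np.array(p["D"],float))[0,0]
    Rt=E[:3,:3].T; c=-Rt@E[:3,3]; d=Rt@np.r_[n,1]; return c+d*(z-c[2])/d[2]
def w2pix(p,X):
    E=np.array(p["extrinsics"]); return cv2.projectPoints(np.array(X,float).reshape(-1,1,3),cv2.Rodrigues(E[:3,:3])[0],E[:3,3],K(p),np.array(p["D"],float))[0][:,0]
E
python3 - <<'E'
from h import *
for n in("top","side"):
    p=ctrl.read_camera(n); cv2.imwrite(f"pics/{n}0.png",p["color"][:,:,::-1])
    print(n,p["fx"],np.round(np.linalg.inv(p["extrinsics"])[:3],3).tolist())
    for t in["wheel","wheel_collar","sharpener","seat","spindle_tip","tool_rest","rest_knob","rest_pivot"]:
        try:
            for d in ctrl.look_for(p,t)[:2]: print(t,round(d["p"],2),np.round(world(p,d["position"])[:3],3))
        except Exception as e: print(t,e)
s=ctrl.get_state();print(s)
E
```

```text
top 429.7971893713366 [[-0.005, -0.998, 0.067, 0.514], [-1.0, 0.006, 0.011, 0.123], [-0.011, -0.067, -0.998, 1.234]]
wheel 0.83 [0.506 0.207 0.024]
wheel 0.32 [ 0.528 -0.225  0.118]
wheel_collar 0.81 [0.507 0.209 0.025]
sharpener 0.84 [ 0.488 -0.105  0.068]
seat 0.57 [ 0.49  -0.106  0.071]
spindle_tip 0.71 [ 0.486 -0.106  0.072]
tool_rest 0.82 [ 0.53  -0.224  0.116]
rest_knob 0.88 [ 0.528 -0.223  0.119]
rest_pivot 0.8 [ 0.49  -0.103  0.069]
side 439.7785374586693 [[-0.909, -0.21, 0.361, 0.139], [-0.417, 0.404, -0.814, 1.211], [0.025, -0.89, -0.454, 0.723]]
wheel 0.55 [0.505 0.235 0.022]
wheel_collar 0.63 [0.5   0.229 0.025]
sharpener 0.75 [ 0.483 -0.051  0.071]
seat 0.79 [ 0.479 -0.052  0.07 ]
spindle_tip 0.59 [ 0.483 -0.053  0.075]
tool_rest 0.5 [0.698 0.289 0.016]
rest_knob 0.42 [ 0.531 -0.223  0.119]
rest_pivot 0.74 [ 0.48  -0.048  0.07 ]
{'time': 0.9, 'qpos': array([-1.27100278e+00,  2.86290864e-01,  1.57669602e+00, -4.44509486e-05,
        1.27859725e+00, -1.49988204e-01]), 'dq': array([ 7.53537299e-04, -1.34447345e-03,  2.04688207e-04, -9.61611739e-04,
        6.89750008e-05,  3.84976194e-05]), 'joint_efforts': array([-4.20062488e-04, -4.05965424e+01, -2.92943376e+01, -2.25732197e-04,
        5.34167284e-04,  5.35635664e-06]), 'eef_pos': array([ 0.29348924, -0.60784158,  0.22913312]), 'tcp_rot': array([ 9.74817019e-01,  2.23006229e-01, -2.09049178e-05,  5.84132284e-06]), 'contact_force': array([ 0.22793352,  0.58903506, -0.2824584 ]), 'wrist_torque': array([ 0.04913851, -0.03767774,  0.01431318]), 'finger_force': 0.0, 'opening': 1.0019553069069986}
```

```bash
python3 - <<'E'
import cv2
i=cv2.imread("pics/top0.png"); c=i[120:320,200:460]; print(i.shape)
cv2.imwrite("pics/top0c.png",cv2.resize(i[110:290,225:490],None,fx=3,fy=3,interpolation=cv2.INTER_CUBIC))
E
```

```text
(400, 640, 3)
```

View pics/top0.png

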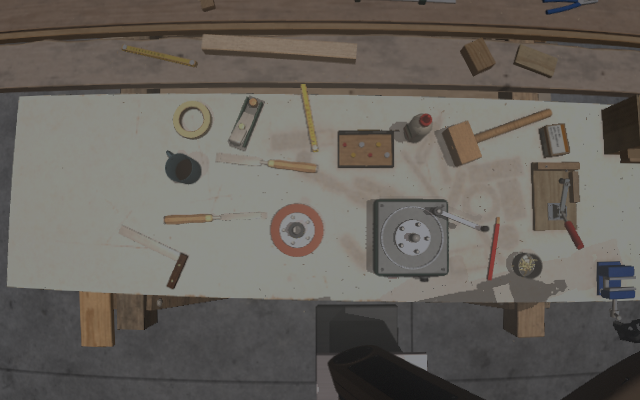

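View pics/side0.png

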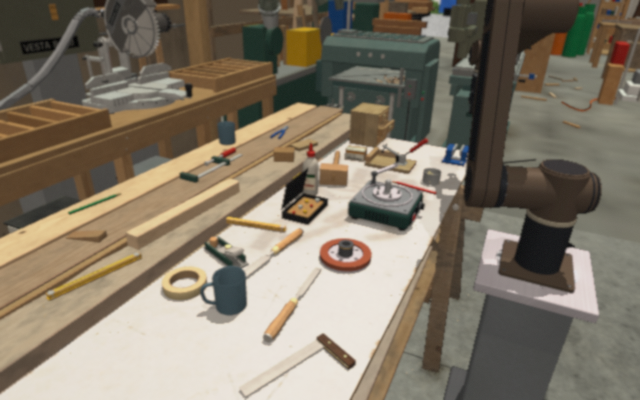

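```bash
python3 - <<'E'
import cv2,numpy as np
i=cv2.imread("pics/top0.png")
a=cv2.resize(i[200:260,266:331],None,fx=6,fy=6,interpolation=cv2.INTER_CUBIC)
b=cv2.resize(i[200:260,380:445],None,fx=6,fy=6,interpolation=cv2.INTER_CUBIC)
cv2.imwrite("pics/z0.png",np.hstack([a,b]))
E
```

```text
(no output)
```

View pics/z0.png

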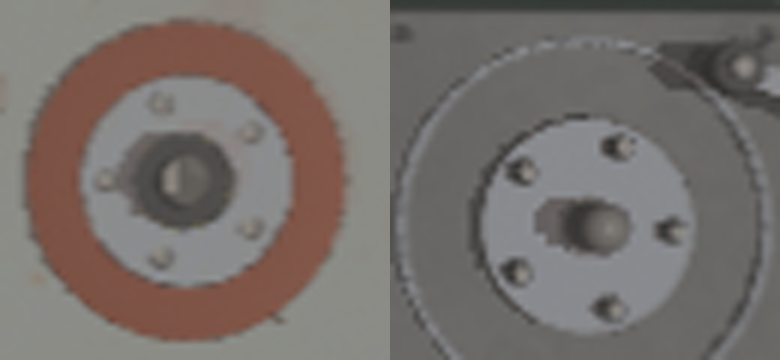

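The wheel (zoomed left) shows five holes around the collar, centre at about (297,230). The flange (right) shows five studs and the spindle, centre at about (412,237); the rest's pivot is near (439,210).

```bash
python3 - <<'E'
from h import *
p=ctrl.read_camera("top"); im=p["color"].astype(int)
px=lambda U,V,ox: ((U+.5)/6-.5+ox,(V+.5)/6-.5+200)
def fit(P):
    P=np.array(P)[:,:2]; A=np.c_[2*P,np.ones(len(P))]; s=np.linalg.lstsq(A,(P**2).sum(1),rcond=None)[0]
    return s[:2],np.sqrt(s[2]+s[:2]@s[:2])
# wheel outer ring
m=((im[:,:,0]-im[:,:,2]>30)).astype(np.uint8); m[:195]=0;m[265:]=0;m[:,:260]=0;m[:,335:]=0
c=max(cv2.findContours(m,0,1)[0],key=cv2.contourArea)
print("ring",fit([pix2w(p,q,0.022) for q in cv2.convexHull(c)[:,0].astype(float)]))
H=[pix2w(p,px(u,v,266),.016) for u,v in[(162,103),(253,132),(254,229),(161,259),(106,180)]]
S=[pix2w(p,px(u,v,380),.096) for u,v in[(234,144),(136,170),(283,230),(222,308),(130,271)]]
for n,P in(("holes",H),("studs",S)):
    c,r=fit(P); a=[np.degrees(np.arctan2(*(q[:2]-c)[::-1])) for q in P]
    print(n,c,r,np.round(np.mod(a,72),1))
F=[pix2w(p,px(u,v,380),.082)for u,v in[(196,117),(304,224),(196,333),(92,224)]]
print("flange",fit(F)); print("tip",pix2w(p,px(212,228,380),.13),"knob by look", pix2w(p,(485,228),.151), "pivot",pix2w(p,px(353,66,380),.12))
# housing edges for yaw
for t in["spindle_tip","rest_knob"]:
    for d in ctrl.look_for(p,t)[:2]: X=world(p,d["position"])[:3];print(t,d["p"],X,w2pix(p,X))
i=im.astype(np.uint8)[:,:,::-1]
cv2.imwrite("pics/z1.png",cv2.resize(i[190:290,365:505],None,fx=5,fy=5,interpolation=cv2.INTER_CUBIC))
E
```

```text
ring (array([0.5060491 , 0.20892629]), np.float64(0.0744235698486356))
holes [0.50576296 0.20851993] 0.03868277101019059 [18.  18.6 18.1 17.  17.1]
studs [ 0.48557077 -0.1045405 ] 0.03761529554711276 [48.3 49.7 49.4 49.6 50.8]
flange (array([ 0.48484869, -0.10628802]), np.float64(0.04793196691558374))
tip [ 0.48466658 -0.10263286  0.13      ] knob by look [ 0.5076498  -0.27922682  0.151     ] pivot [ 0.55400201 -0.1676496   0.12      ]
spindle_tip 0.86 [ 0.48780241 -0.1061982   0.07201621] [[411.84381022 235.87600537]]
spindle_tip 0.6 [ 0.5314763  -0.22614861  0.11895159] [[460.54217838 219.05274972]]
rest_knob 0.6 [ 0.52975642 -0.2232119   0.11646206] [[459.16547664 219.73677626]]
```

View pics/z1.png

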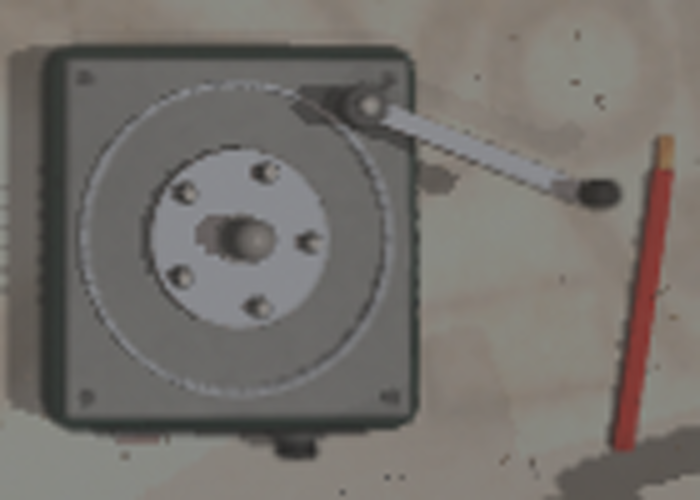

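The knob is at about (603,190) in the zoom, with the rest at about 1.18 rad. The wheel must turn about +32° counter-clockwise.

```bash
cat >> h.py <<'E'
def go(*targets, q=None, pos=None):
    s=ctrl.get_state(); Rm=R.from_quat(s["tcp_rot"] if q is None else q); pos=np.array(s["eef_pos"] if pos is None else pos)
    for t in targets: print("shift mm",np.round(Rm.inv().apply(np.array(t)-pos)*1000,1))
def st():
    s=ctrl.get_state(); print("t",round(s["time"],2),"pos",np.round(s["eef_pos"],4),"yaw",np.round(np.degrees(np.arctan2(*R.from_quat(s["tcp_rot"]).as_matrix()[:2,0][::-1])),2),"tilt",np.round(R.from_quat(s["tcp_rot"]).as_matrix()[:,2],4),"F",np.round(s["contact_force"],1),"T",np.round(s["wrist_torque"],2),"op",round(s["opening"],3),"ff",s["finger_force"])
E
python3 -c "
from h import *
st(); go((.54,-.2,.23),(.506,.2087,.16),(.506,.2087,.046)); print(ctrl.nose_length)"
```

```text
t 1.05 pos [ 0.2935 -0.6078  0.2291] yaw 25.77 tilt [ 0.  0. -1.] F [-0.3  0.5  0.1] T [ 0.01 -0.03 -0.01] op 0.999 ff 0.0
shift mm [ 399.3 -260.1   -0.9]
shift mm [ 546.4 -642.9   69.2]
shift mm [ 546.4 -642.9  183.2]
0.022
```

Units first: shifts go in shares of 800 mm and turns go in shares of 360 degrees. So 399 mm / 800 = 0.4988, -260 mm / 800 = -0.325.

Request:
send_rows --rows "0 0 0 0.4988 -0.325 -0.0013 1;0 0 0 0.4988 -0.325 -0.0013 1;0 0 0 0.4988 -0.325 -0.0013 1;0 0 0 0.4988 -0.325 -0.0013 1;0 0 0 0.4988 -0.325 -0.0013 1;0 0 0 0.4988 -0.325 -0.0013 1;0 0 0 0.4988 -0.325 -0.0013 1;0 0 0 0.4988 -0.325 -0.0013 1"

```text
time: 2.05
eef_pos: [0.5408, -0.1976, 0.2304]
tcp_rot: [0.975, 0.224, 0.0, 0.0]
contact_force: [-0.4, 0.0, -1.2]
opening: 1.003
finger_force: 0.0
```

Converted, -383 mm / 800 = -0.4788, 147 mm / 800 = 0.1838.

Request:
send_rows --rows "0 0 0 0.1838 -0.4788 0.05 1;0 0 0 0.1838 -0.4788 0.0875 1;0 0 0 0.1838 -0.4788 0.0875 1;0 0 0 0.1838 -0.4788 0.0875 1;0 0 0 0.1838 -0.4788 0.0875 1;0 0 0 0.1838 -0.4788 0.0875 1;0 0 0 0.1838 -0.4788 0.0875 1;0 0 0 0.1838 -0.4788 0.0875 1"

```text
time: 3.05
eef_pos: [0.5046, 0.2109, 0.1595]
tcp_rot: [0.974, 0.225, -0.001, -0.0]
contact_force: [0.6, -0.6, 0.2]
opening: 0.999
finger_force: 0.0
```

```bash
python3 -c "
from h import *
st(); go((.506,.2087,.046))"
```

```text
t 3.05 pos [0.5046 0.2109 0.1595] yaw 26.03 tilt [-1.3e-03 -1.0e-04 -1.0e+00] F [ 0.6 -0.6  0.2] T [-0.01  0.01  0.01] op 0.999 ff 0.0
shift mm [  0.5   2.7 113.5]
```

Converted, 90 mm / 800 = 0.1125, 50 mm / 800 = 0.0625.

Request:
send_rows --rows "0 0 0 0 0 0.0625 1;0 0 0 0 0 0.1125 1;0 0 0 0 0 0.1125 1;0 0 0 0 0 0.1125 1"

```text
time: 3.55
eef_pos: [0.5071, 0.2082, 0.0719]
tcp_rot: [0.975, 0.223, 0.001, 0.0]
contact_force: [-0.0, -0.4, -0.1]
opening: 0.999
finger_force: 0.0
```

```bash
python3 -c "
from h import *
st(); go((.506,.2087,.046))"
```

```text
t 3.55 pos [0.5071 0.2082 0.0719] yaw 25.72 tilt [ 2.6e-03  4.0e-04 -1.0e+00] F [-0.  -0.4 -0.1] T [ 0.02 -0.04  0.01] op 0.999 ff 0.0
shift mm [-0.8 -1.  25.9]
```

Converted, 23 mm / 800 = 0.0288, 12 mm / 800 = 0.015.

Request:
send_rows --rows "0 0 0 0 0 0.015 1;0 0 0 0 0 0.0288 1;0 0 0 0 0 0.0288 1;0 0 0 0 0 0.0288 0.5;0 0 0 0 0 0.0288 0.2;0 0 0 0 0 0.0288 0;0 0 0 0 0 0.0288 -0.3;0 0 0 0 0 0.0288 -0.3" --grip_force 40

```text
time: 4.55
eef_pos: [0.5059, 0.2087, 0.0475]
tcp_rot: [0.975, 0.223, 0.0, -0.0]
contact_force: [-0.3, 0.3, 1.6]
opening: 0.354
finger_force: 0.7
```

Request:
send_rows --rows "0 0 0 0 0 0 -0.5;0 0 0 0 0 0 -0.5;0 0 0 0 0 0 -0.5;0 0 0 0 0 0 -0.5"

```text
time: 5.05
eef_pos: [0.5063, 0.2088, 0.0479]
tcp_rot: [0.975, 0.223, 0.001, -0.0]
contact_force: [-0.9, 0.0, 5.5]
opening: 0.25
finger_force: 2.7
```

```bash
python3 -c "
from h import *
st()"
```

```text
t 5.05 pos [0.5063 0.2088 0.0479] yaw 25.77 tilt [ 1.5e-03  4.0e-04 -1.0e+00] F [-0.9  0.   5.5] T [ 0.04  0.11 -0.02] op 0.25 ff 2.700431011217006
```

```bash
python3 - <<'E'
from h import *
p=ctrl.read_camera("side");q=ctrl.read_camera("top")
i=p["color"][:,:,::-1];j=q["color"][:,:,::-1]
a=cv2.resize(i[180:300,290:410],(480,480),interpolation=cv2.INTER_CUBIC)
b=cv2.resize(j[190:270,257:337],(480,480)[:2],interpolation=cv2.INTER_CUBIC)
b=b[:,:310]
cv2.imwrite("pics/g.png",np.hstack([a,b])); st()
E
```

```text
t 5.15 pos [0.5063 0.2088 0.0479] yaw 25.77 tilt [ 1.5e-03  4.0e-04 -1.0e+00] F [-0.6  0.4  5.5] T [ 0.06  0.09 -0.02] op 0.252 ff 2.7013159188027203
```

View pics/g.png

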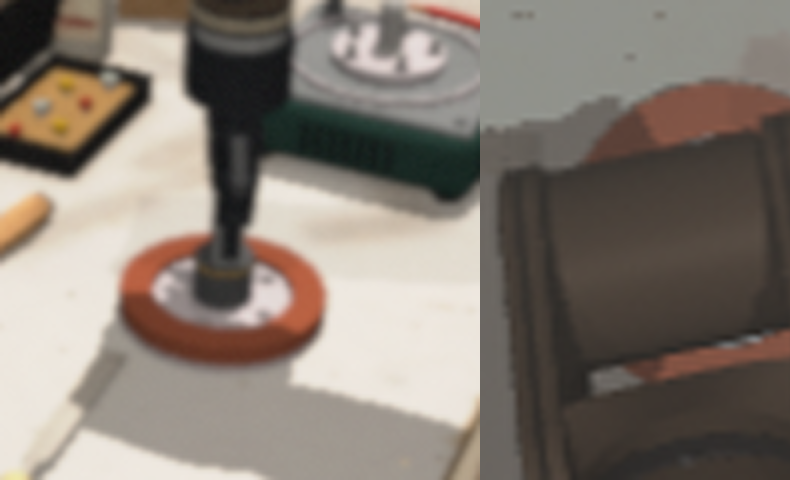

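```bash
python3 - <<'E'
from h import *
p=ctrl.read_camera("side")
i=p["color"][:,:,::-1]
x0,y0,k=320,215,9
a=cv2.resize(i[y0:y0+60,x0:x0+60],None,fx=k,fy=k,interpolation=cv2.INTER_CUBIC)
f=lambda X:tuple(int(v) for v in ((w2pix(p,X)[0]-[x0,y0]+.5)*k))
th=np.linspace(0,2*np.pi,40)
for z,c,r in((.05,(0,255,0),.022),(.016,(255,255,0),.022),(.022,(0,0,255),.075)):
    for t in th: cv2.circle(a,f([.506+r*np.cos(t),.2087+r*np.sin(t),z]),1,c,-1)
Y=np.array([.435,-.9,0]);T=np.array([.5063,.2088,.0479])
for s in(-1,1):
    cv2.circle(a,f(T+s*.022*Y-[0,0,.022]),4,(255,0,255),-1)
    cv2.circle(a,f(T+s*.022*Y),4,(0,255,255),-1)
cv2.imwrite("pics/g2.png",a)
E
```

```text
(no output)
```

View pics/g2.png

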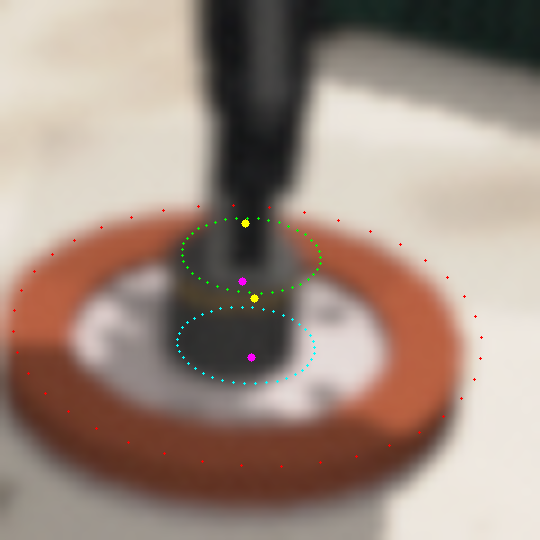

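The overlay shows the collar outlined and the finger ending near the collar's top, around (250,265). It is unclear whether the collar is gripped, since the opening simply matched the command. I'll shut the fingers to find out.

Request:
send_rows --rows "0 0 0 0 0 0 -1;0 0 0 0 0 0 -1;0 0 0 0 0 0 -1;0 0 0 0 0 0 -1" --grip_force 40

```text
time: 5.7
eef_pos: [0.506, 0.2085, 0.0473]
tcp_rot: [0.975, 0.223, 0.0, 0.0]
contact_force: [1.6, -1.2, 3.4]
opening: 0.0
finger_force: 1.5
```

```bash
python3 - <<'E'
from h import *
st()
p=ctrl.read_camera("side")
i=p["color"][:,:,::-1]; o=cv2.imread("pics/side0.png")
x0,y0,k=320,200,6
c=lambda i:cv2.resize(i[y0:y0+75,x0:x0+60],None,fx=k,fy=k,interpolation=cv2.INTER_CUBIC)
cv2.imwrite("pics/g3.png",np.hstack([c(o),c(i)]))
E
```

```text
t 5.7 pos [0.506  0.2085 0.0473] yaw 25.77 tilt [ 8.e-04 -1.e-04 -1.e+00] F [ 1.6 -1.2  3.4] T [-0.26 -0.32  0.01] op 0.0 ff 1.4979395986301824
```

View pics/g3.png

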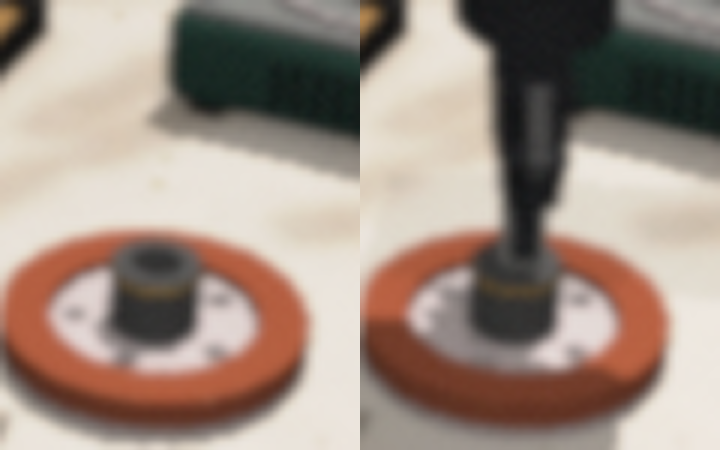

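Converted, -80 mm / 800 = -0.1, -60 mm / 800 = -0.075.

Request:
send_rows --rows "0 0 0 0 0 -0.025 -1;0 0 0 0 0 -0.05 -1;0 0 0 0 0 -0.075 -1;0 0 0 0 0 -0.1 -1;0 0 0 0 0 -0.1 -1;0 0 0 0 0 -0.1 -1"

```text
time: 6.5
eef_pos: [0.5044, 0.2086, 0.1256]
tcp_rot: [0.975, 0.223, -0.002, -0.0]
contact_force: [0.1, 0.3, -0.1]
opening: -0.001
finger_force: 0.0
```

```bash
python3 - <<'E'
from h import *
st(); T=ctrl.get_state()["eef_pos"]
p=ctrl.read_camera("side"); o=cv2.imread("pics/side0.png")
i=np.ascontiguousarray(p["color"][:,:,::-1])
x0,y0,k=315,195,6
f=lambda i:cv2.resize(i[y0:y0+80,x0:x0+65],None,fx=k,fy=k,interpolation=cv2.INTER_CUBIC)
a=f(i)
for dz,c in((0,(0,255,255)),(-.022,(255,0,255))):
    u=((w2pix(p,T+[0,0,dz])[0]-[x0,y0]+.5)*k).astype(int); cv2.circle(a,tuple(int(v) for v in u),3,c,-1)
cv2.imwrite("pics/g4.png",a)
E
```

```text
t 6.5 pos [0.5044 0.2086 0.1256] yaw 25.77 tilt [-3.1e-03 -2.0e-04 -1.0e+00] F [ 0.1  0.3 -0.1] T [-0.01  0.04  0.  ] op -0.001 ff 0.0
```

View pics/g4.png

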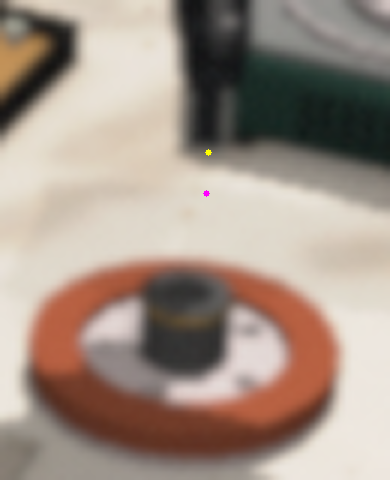

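The shut fingertips are seen at (208,150), right at the reported TCP rather than 22 mm ahead of it. That explains the miss: the fingers closed above the collar. I'll go about 23 mm lower.

Converted, 80 mm / 800 = 0.1, 75 mm / 800 = 0.0938.

Request:
send_rows --rows "0 0 0 0 0 0 1;0 0 0 0 0 0 1;0 0 0 0 0 0 1;0 0 0 0 0 0.0375 1;0 0 0 0 0 0.075 1;0 0 0 0 0 0.0938 1;0 0 0 0 0 0.1 1;0 0 0 0 0 0.1 1"

```text
time: 7.55
eef_pos: [0.5061, 0.2087, 0.0476]
tcp_rot: [0.975, 0.223, 0.0, -0.0]
contact_force: [-1.2, -0.1, 0.5]
opening: 1.005
finger_force: 0.0
```

Converted, 22 mm / 800 = 0.0275, 16 mm / 800 = 0.02.

Request:
send_rows --rows "0 0 0 0 0 0.01 1;0 0 0 0 0 0.02 1;0 0 0 0 0 0.0275 1;0 0 0 0 0 0.0275 1;0 0 0 0 0 0.0275 1"

```text
time: 8.18
eef_pos: [0.5058, 0.2086, 0.0252]
tcp_rot: [0.975, 0.223, 0.0, -0.0]
contact_force: [0.4, -0.4, -0.5]
opening: 1.001
finger_force: 0.0
```

Request:
send_rows --rows "0 0 0 0 0 0 0.4;0 0 0 0 0 0 0.2;0 0 0 0 0 0 0;0 0 0 0 0 0 -1;0 0 0 0 0 0 -1;0 0 0 0 0 0 -1" --grip_force 40

```text
time: 8.93
eef_pos: [0.5058, 0.209, 0.0257]
tcp_rot: [0.975, 0.223, 0.0, -0.0]
contact_force: [-2.4, 1.8, 5.3]
opening: 0.504
finger_force: 41.1
```

```bash
python3 -c "
from h import *
st()"
```

```text
t 8.93 pos [0.5058 0.209  0.0257] yaw 25.75 tilt [ 1.e-04  7.e-04 -1.e+00] F [-2.4  1.8  5.3] T [ 0.39  0.5  -0.04] op 0.504 ff 41.07015807185235
```

Converted, -165 mm / 800 = -0.2063, -140 mm / 800 = -0.175.

Request:
send_rows --rows "0 0 0 0 0 -0.0125 -1;0 0 0 0 0 -0.0375 -1;0 0 0 0 0 -0.075 -1;0 0 0 0 0 -0.125 -1;0 0 0 0 0 -0.175 -1;0 0 0 0 0 -0.2063 -1;0 0 0 0 0 -0.2063 -1;0 0 0 0 0 -0.2063 -1"

```text
time: 9.93
eef_pos: [0.5043, 0.2081, 0.1878]
tcp_rot: [0.975, 0.223, -0.002, 0.0]
contact_force: [-0.2, -0.6, -4.9]
opening: 0.504
finger_force: 41.9
```

```bash
python3 - <<'E'
from h import *
st()
p=ctrl.read_camera("side");im=p["color"].astype(int)
m=((im[:,:,0]-im[:,:,2]>50)&(im[:,:,0]<220)).astype(np.uint8)
for c in cv2.findContours(m,0,1)[0]:
    if cv2.contourArea(c)>300: print(cv2.boundingRect(c),cv2.contourArea(c))
print(w2pix(p,[.506,.209,.175]))
E
```

```text
t 9.93 pos [0.5043 0.2081 0.1878] yaw 25.77 tilt [-0.0037 -0.0012 -1.    ] F [-0.2 -0.6 -4.9] T [ 0.    0.06 -0.06] op 0.504 ff 41.85408485820517
(11, 309, 77, 46) 381.0
(368, 259, 67, 141) 1598.5
(288, 190, 89, 29) 1025.5
(320, 151, 25, 33) 451.0
(0, 103, 335, 215) 17886.5
(0, 99, 106, 42) 2123.5
(0, 79, 274, 99) 411.0
(517, 64, 29, 28) 325.0
(285, 26, 37, 41) 1273.0
(374, 1, 51, 32) 705.0
(0, 0, 274, 169) 4713.5
[[349.62449762 203.98995769]]
```

Converted, 273 mm / 800 = 0.3413, 260 mm / 800 = 0.325, -32 degrees / 360 = -0.0889.

Request:
send_rows --rows "0 0 -0.0139 -0.025 0.0438 0 -1;0 0 -0.0278 -0.0563 0.1 0 -1;0 0 -0.0417 -0.0938 0.1625 0 -1;0 0 -0.0556 -0.1313 0.225 0 -1;0 0 -0.0694 -0.1625 0.2875 0 -1;0 0 -0.0833 -0.185 0.325 0 -1;0 0 -0.0889 -0.1938 0.3413 0 -1;0 0 -0.0889 -0.1938 0.3413 0 -1"

```text
time: 10.98
eef_pos: [0.4837, -0.1052, 0.1882]
tcp_rot: [0.876, 0.482, -0.001, -0.001]
contact_force: [-0.2, -0.1, -4.3]
opening: 0.504
finger_force: 42.3
```

Request:
send_rows --rows "0 0 0 0 0 0 -1;0 0 0 0 0 0 -1;0 0 0 0 0 0 -1"

```text
time: 11.35
eef_pos: [0.4848, -0.1039, 0.19]
tcp_rot: [0.875, 0.484, -0.0, -0.0]
contact_force: [-0.3, 0.9, -4.5]
opening: 0.5
finger_force: 42.3
```

```bash
python3 - <<'E'
from h import *
st()
q=ctrl.read_camera("top");p=ctrl.read_camera("side")
g=lambda i,y,x,h,w:cv2.resize(i["color"][y:y+h,x:x+w,::-1],None,fx=5,fy=5,interpolation=cv2.INTER_CUBIC)
cv2.imwrite("pics/p1.png",np.hstack([g(p,120,340,110,80),g(q,180,365,110,75)]))
E
```

```text
t 11.35 pos [ 0.4848 -0.1039  0.19  ] yaw 57.83 tilt [-1.e-04  1.e-04 -1.e+00] F [-0.3  0.9 -4.5] T [-0.05  0.01 -0.06] op 0.5 ff 42.30033196385193
```

View pics/p1.png

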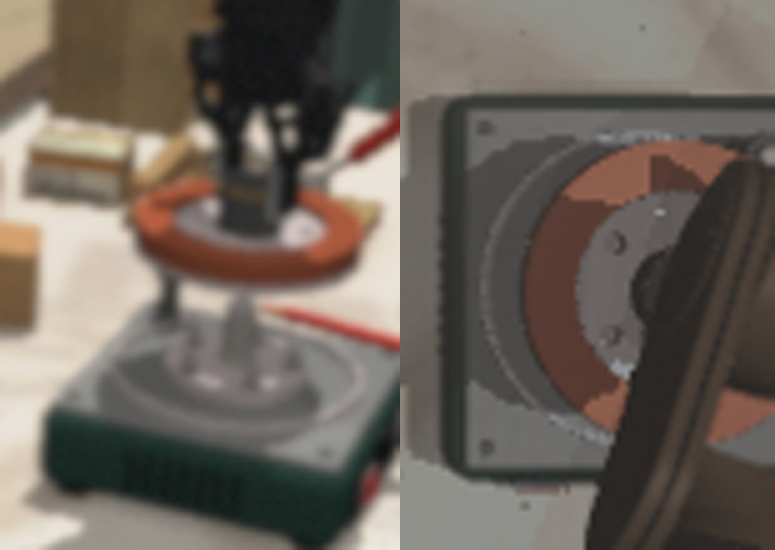

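The wheel hangs level over the spindle. In the top view its left rim is at about (525,290) in the zoom and two holes are at (617,242) and (613,334). Next I'll check the centre and angle.

```bash
python3 - <<'E'
from h import *
q=ctrl.read_camera("top"); im=q["color"].astype(int)
m=((im[:,:,0]-im[:,:,2]>25)).astype(np.uint8); m[:200]=0;m[275:]=0;m[:,:380]=0;m[:,460:]=0
c=max(cv2.findContours(m,0,1)[0],key=cv2.contourArea)[:,0].astype(float)
h=cv2.convexHull(c.astype(np.float32))[:,0]
W=np.array([pix2w(q,u,.186)[:2] for u in c])
# keep points consistent w/ 75 mm radius
from scipy.optimize import least_squares
x=np.array([.485,-.1045])
for k in range(8):
    d=np.hypot(*(W-x).T); S=W[(abs(d-.075)<.004)]
    x=least_squares(lambda x:np.hypot(*(S-x).T)-.0745,x).x
print(x,len(S),np.round(np.hypot(*(S-x).T).std(),4))
for U,V in((217,242),(213,334)):
    w=pix2w(q,((U+.5)/5-.5+365,(V+.5)/5-.5+180),.18)[:2]-x; print(np.hypot(*w),np.degrees(np.arctan2(w[1],w[0]))%72)
E
```

```text
[ 0.48469773 -0.10490078] 89 0.0008
0.03840361397850509 49.570159724089756
0.0376492302248554 50.23561786003779
```

Converted, 40 mm / 800 = 0.05, 36 mm / 800 = 0.045.

Request:
send_rows --rows "0 0 0 0 0 0.0125 -1;0 0 0 0 0 0.025 -1;0 0 0 0 0 0.035 -1;0 0 0 0 0 0.04 -1;0 0 0 0 0 0.045 -1;0 0 0 0 0 0.05 -1;0 0 0 0 0 0.05 -1"

```text
time: 12.38
eef_pos: [0.4846, -0.1046, 0.1498]
tcp_rot: [0.876, 0.483, -0.0, -0.0]
contact_force: [0.4, -0.4, -4.0]
opening: 0.501
finger_force: 42.3
```

Converted, 20 mm / 800 = 0.025, 16 mm / 800 = 0.02.

Request:
send_rows --rows "0 0 0 0 0 0.005 -1;0 0 0 0 0 0.01 -1;0 0 0 0 0 0.015 -1;0 0 0 0 0 0.02 -1;0 0 0 0 0 0.025 -1;0 0 0 0 0 0.025 -1"

```text
time: 13.12
eef_pos: [0.4844, -0.1045, 0.1296]
tcp_rot: [0.876, 0.483, -0.0, -0.0]
contact_force: [-0.4, 0.5, -4.7]
opening: 0.505
finger_force: 42.3
```

```bash
python3 -c "
from h import *
st()"
```

```text
t 13.12 pos [ 0.4844 -0.1045  0.1296] yaw 57.77 tilt [-1.e-03  5.e-04 -1.e+00] F [-0.4  0.5 -4.7] T [ 0.04  0.   -0.  ] op 0.505 ff 42.32092818325327
```

No side force, so the bore is over the spindle. Next, down slowly to the stud tips.

Converted, 9 mm / 800 = 0.0113, 8 mm / 800 = 0.01.

Request:
send_rows --rows "0 0 0 0 0 0.0025 -1;0 0 0 0 0 0.005 -1;0 0 0 0 0 0.0075 -1;0 0 0 0 0 0.01 -1;0 0 0 0 0 0.0113 -1;0 0 0 0 0 0.0113 -1"

```text
time: 13.88
eef_pos: [0.4847, -0.1046, 0.121]
tcp_rot: [0.876, 0.483, -0.0, -0.0]
contact_force: [0.4, -0.2, -5.6]
opening: 0.504
finger_force: 42.3
```

Converted, 3 mm / 800 = 0.0038, 2 mm / 800 = 0.0025.

Request:
send_rows --rows "0 0 0 0 0 0.0013 -1;0 0 0 0 0 0.0025 -1;0 0 0 0 0 0.0038 -1;0 0 0 0 0 0.0038 -1"

```text
time: 14.38
eef_pos: [0.4846, -0.1046, 0.118]
tcp_rot: [0.876, 0.483, -0.0, -0.0]
contact_force: [-0.2, -0.6, -4.5]
opening: 0.503
finger_force: 42.3
```

Converted, 6 mm / 800 = 0.0075, 5 mm / 800 = 0.0063.

Request:
send_rows --rows "0 0 0 0 0 0.0013 -1;0 0 0 0 0 0.0025 -1;0 0 0 0 0 0.0038 -1;0 0 0 0 0 0.005 -1;0 0 0 0 0 0.0063 -1;0 0 0 0 0 0.0075 -1;0 0 0 0 0 0.0075 -1"

```text
time: 15.25
eef_pos: [0.4847, -0.1046, 0.112]
tcp_rot: [0.876, 0.483, -0.0, -0.0]
contact_force: [-0.4, -1.0, -3.6]
opening: 0.504
finger_force: 42.3
```

Converted, 3 mm / 800 = 0.0038, 2 mm / 800 = 0.0025.

Request:
send_rows --rows "0 0 0 0 0 0.0013 -1;0 0 0 0 0 0.0025 -1;0 0 0 0 0 0.0038 -1;0 0 0 0 0 0.0038 -1"

```text
time: 15.75
eef_pos: [0.4846, -0.1046, 0.109]
tcp_rot: [0.876, 0.483, -0.0, -0.0]
contact_force: [-0.1, -0.3, -3.5]
opening: 0.504
finger_force: 42.3
```

Converted, 1.5 mm / 800 = 0.0019, 1 mm / 800 = 0.0013.

Request:
send_rows --rows "0 0 0 0 0 0.0006 -1;0 0 0 0 0 0.0013 -1;0 0 0 0 0 0.0019 -1;0 0 0 0 0 0.0019 -1"

```text
time: 16.25
eef_pos: [0.4848, -0.1047, 0.1078]
tcp_rot: [0.876, 0.483, -0.0, 0.0]
contact_force: [-0.9, -0.1, -3.9]
opening: 0.501
finger_force: 42.4
```

Converted, 0.6 mm / 800 = 0.0008, 0.3 mm / 800 = 0.0004.

Request:
send_rows --rows "0 0 0 0 0 0.0004 -1;0 0 0 0 0 0.0008 -1;0 0 0 0 0 0.0008 -1"

```text
time: 16.62
eef_pos: [0.4848, -0.1047, 0.1077]
tcp_rot: [0.876, 0.483, -0.0, -0.0]
contact_force: [-2.6, 0.7, 2.5]
opening: 0.509
finger_force: 43.1
```

Contact came at exactly the home height. Release gently and rise.

Converted, -1 mm / 800 = -0.0013.

Request:
send_rows --rows "0 0 0 0 0 -0.0013 0.1;0 0 0 0 0 -0.0013 0.2;0 0 0 0 0 -0.0013 0.3;0 0 0 0 0 -0.0013 0.4;0 0 0 0 0 -0.0013 0.4;0 0 0 0 0 -0.0013 0.4"

```text
time: 17.38
eef_pos: [0.4847, -0.1046, 0.108]
tcp_rot: [0.876, 0.483, -0.0, -0.0]
contact_force: [0.5, -0.3, -0.3]
opening: 0.698
finger_force: 0.0
```

Request:
send_rows --rows "0 0 0 0 0 -0.0125 0.4;0 0 0 0 0 -0.0375 0.4;0 0 0 0 0 -0.075 0.4;0 0 0 0 0 -0.1125 0.4;0 0 0 0 0 -0.1375 0.4;0 0 0 0 0 -0.1375 0.4;0 0 0 0 0 -0.1375 0.4"

```text
time: 18.25
eef_pos: [0.4843, -0.1045, 0.2174]
tcp_rot: [0.876, 0.483, -0.0, -0.0]
contact_force: [0.6, -0.5, 0.2]
opening: 0.698
finger_force: 0.0
```

```bash
python3 - <<'E'
from h import *
st()
q=ctrl.read_camera("top"); im=q["color"].astype(int)
for t in["wheel","rest_knob"]:
    for d in ctrl.look_for(q,t)[:2]: X=world(q,d["position"])[:3];print(t,d["p"],X)
p=ctrl.read_camera("side")
for d in ctrl.look_for(p,"wheel")[:2]: print(d["p"],world(p,d["position"])[:3])
# dark knob blob in top
g=im.sum(2); m=((g<150)).astype(np.uint8); m[:218]=0;m[238:]=0;m[:,:476]=0;m[:,:]*=1;m[:,494:]=0
ys,xs=np.nonzero(m); print("knob px",len(xs),xs.mean(),ys.mean(),pix2w(q,(xs.mean(),ys.mean()),.145))
E
```

```text
t 18.25 pos [ 0.4843 -0.1045  0.2174] yaw 57.77 tilt [-9.e-04  4.e-04 -1.e+00] F [ 0.6 -0.5  0.2] T [-0.03  0.03  0.06] op 0.698 ff 0.0
wheel 0.9 [ 0.49836953 -0.08754488  0.10701678]
rest_knob 0.47 [ 0.51842797 -0.24873662  0.11441152]
0.64 [ 0.48716535 -0.07792613  0.10267487]
knob px 27 483.962962962963 230.8148148148148 [ 0.50045326 -0.27855372  0.145     ]
```

```bash
python3 -c "
from h import *
go((.507,-.281,.2))"
```

```text
shift mm [-137.2  113.4   16.8]
```

Converted, -137 mm / 800 = -0.1713, 113 mm / 800 = 0.1413, -10 degrees / 360 = -0.0278.

Request:
send_rows --rows "0 0 -0.0139 -0.05 0.0413 0 0.2;0 0 -0.0278 -0.1 0.0825 0 0.2;0 0 -0.0278 -0.1438 0.1188 0.0125 0.2;0 0 -0.0278 -0.1713 0.1413 0.0213 0.2;0 0 -0.0278 -0.1713 0.1413 0.0213 0.2;0 0 -0.0278 -0.1713 0.1413 0.0213 0.2;0 0 -0.0278 -0.1713 0.1413 0.0213 0.2" --grip_force 20

```text
time: 19.38
eef_pos: [0.5074, -0.2798, 0.2013]
tcp_rot: [0.83, 0.558, 0.0, 0.0]
contact_force: [0.5, -0.5, 0.9]
opening: 0.603
finger_force: 0.0
```

```bash
python3 - <<'E'
from h import *
st(); go((.507,-.281,.124)); s=ctrl.get_state(); T=s["eef_pos"]
p=ctrl.read_camera("side"); q=ctrl.read_camera("top")
A=[]
for c,x0,y0 in((p,375,130),(q,440,195)):
    k=7;a=cv2.resize(c["color"][y0:y0+65,x0:x0+55,::-1],None,fx=k,fy=k,interpolation=cv2.INTER_CUBIC)
    for X,col in((np.r_[.507,-.281,.138],(0,255,255)),(T,(255,0,255))):
        u=(w2pix(c,X)[0]-[x0,y0]+.5)*k; print(u); cv2.circle(a,tuple(int(v) for v in u),3,col,-1)
    A.append(a)
cv2.imwrite("pics/k.png",np.hstack(A))
E
```

```text
t 19.38 pos [ 0.5074 -0.2798  0.2013] yaw 67.84 tilt [ 3.e-04  0.e+00 -1.e+00] F [ 0.5 -0.5  0.9] T [-0.01 -0.02 -0.04] op 0.603 ff 0.0
shift mm [-1.3  0.1 77.3]
[165.37950006 202.05823877]
[176.37747946  87.71932909]
[310.45952129 236.14853477]
[372.33469099 235.42187798]
```

View pics/k.png

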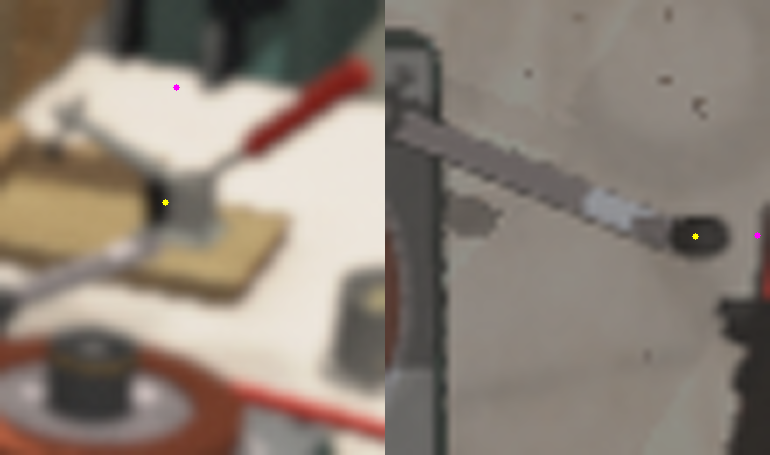

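Yellow (estimated knob) sits on the knob in both views, and the fingers straddle it. Descending and gripping.

Converted, 77 mm / 800 = 0.0963, 70 mm / 800 = 0.0875.

Request:
send_rows --rows "0 0 0 -0.0025 0 0.0188 0.2;0 0 0 -0.0025 0 0.0438 0.2;0 0 0 -0.0025 0 0.0688 0.2;0 0 0 -0.0025 0 0.0875 0.2;0 0 0 -0.0025 0 0.0963 0.2;0 0 0 -0.0025 0 0.0963 0.2;0 0 0 -0.0025 0 0.0963 0.2"

```text
time: 20.35
eef_pos: [0.507, -0.2831, 0.1249]
tcp_rot: [0.83, 0.558, 0.0, 0.001]
contact_force: [-0.3, -0.4, 0.2]
opening: 0.604
finger_force: 0.0
```

Request:
send_rows --rows "0 0 0 0 0 0 -0.2;0 0 0 0 0 0 -0.5;0 0 0 0 0 0 -1;0 0 0 0 0 0 -1;0 0 0 0 0 0 -1;0 0 0 0 0 0 -1" --grip_force 20

```text
time: 21.1
eef_pos: [0.5068, -0.2828, 0.1245]
tcp_rot: [0.83, 0.558, 0.0, 0.0]
contact_force: [-0.1, 0.8, 3.4]
opening: 0.18
finger_force: 21.1
```

```bash
python3 - <<'E'
from h import *
st(); s=ctrl.get_state();T=s["eef_pos"];Rm=R.from_quat(s["tcp_rot"])
P=np.array([.554,-.1676]); v=T[:2]-P; print("r",np.hypot(*v),"joint",np.degrees(np.arctan2(v[1],v[0]))+180)
r=np.array([.554,-.1676,T[2]])
for a in range(0,80,8):
    q=R.from_euler("z",-a,degrees=True); print(a,np.round(Rm.inv().apply(r+q.apply(T-r)-T)*1000,0))
E
```

```text
t 21.1 pos [ 0.5068 -0.2828  0.1245] yaw 67.77 tilt [ 6.e-04 -4.e-04 -1.e+00] F [-0.1  0.8  3.4] T [0.08 0.04 0.03] op 0.18 ff 21.078055500984192
r 0.12454321104099397 joint 67.70648448199704
0 [0. 0. 0.]
8 [  1. -17.  -0.]
16 [  5. -34.  -0.]
24 [ 11. -51.  -0.]
32 [ 19. -66.  -0.]
40 [ 29. -80.  -0.]
48 [ 41. -93.  -0.]
56 [  55. -103.   -0.]
64 [  70. -112.   -0.]
72 [  86. -118.   -0.]
```

Converted, -66 mm / 800 = -0.0825, -58 mm / 800 = -0.0725, 32 degrees / 360 = 0.0889.

Request:
send_rows --rows "0 0 0.0111 0 -0.0113 0 -1;0 0 0.0222 0.0013 -0.0213 0 -1;0 0 0.0333 0.0038 -0.0325 0 -1;0 0 0.0444 0.0063 -0.0425 0 -1;0 0 0.0556 0.01 -0.0538 0 -1;0 0 0.0667 0.0138 -0.0638 0 -1;0 0 0.0778 0.0188 -0.0725 0 -1;0 0 0.0889 0.0238 -0.0825 0 -1"

```text
time: 22.1
eef_pos: [0.4523, -0.2405, 0.1245]
tcp_rot: [0.952, 0.306, -0.0, 0.001]
contact_force: [-0.9, 0.9, 3.3]
opening: 0.178
finger_force: 21.1
```

```bash
python3 - <<'E'
from h import *
st(); s=ctrl.get_state();T=s["eef_pos"]
v=T[:2]-[.554,-.1676]; print("r",np.hypot(*v),"joint",np.degrees(np.arctan2(v[1],v[0]))+180)
L=.1245
# table in the frame of commanded pose with joint 35.7
q0=35.7; f=lambda a:L*np.array([-np.cos(np.radians(a)),-np.sin(np.radians(a))])
psi=np.radians(67.77-32); X=np.array([np.cos(psi),np.sin(psi)]);Y=np.array([np.sin(psi),-np.cos(psi)])
for a in range(4,42,4):
    d=(f(q0-a)-f(q0))*1000; print(a,round(d@X,1),round(d@Y,1))
E
```

```text
t 22.1 pos [ 0.4523 -0.2405  0.1245] yaw 35.69 tilt [-4.0e-04 -1.4e-03 -1.0e+00] F [-0.9  0.9  3.3] T [0.08 0.04 0.18] op 0.178 ff 21.103972792625427
r 0.12510794553565524 joint 35.64711330170729
4 0.3 -8.7
8 1.2 -17.3
12 2.8 -25.9
16 4.9 -34.3
20 7.6 -42.6
24 10.8 -50.6
28 14.6 -58.4
32 19.0 -66.0
36 23.9 -73.2
40 29.2 -80.0
```

Converted, -66 mm / 800 = -0.0825, -58 mm / 800 = -0.0725, 32 degrees / 360 = 0.0889.

Request:
send_rows --rows "0 0 0.0111 0 -0.0113 0 -1;0 0 0.0222 0.0013 -0.0213 0 -1;0 0 0.0333 0.0038 -0.0325 0 -1;0 0 0.0444 0.0063 -0.0425 0 -1;0 0 0.0556 0.01 -0.0538 0 -1;0 0 0.0667 0.0138 -0.0638 0 -1;0 0 0.0778 0.0188 -0.0725 0 -1;0 0 0.0889 0.0238 -0.0825 0 -1"

```text
time: 23.1
eef_pos: [0.4278, -0.1757, 0.1245]
tcp_rot: [0.999, 0.032, -0.002, 0.0]
contact_force: [-5.3, -0.4, 6.1]
opening: 0.174
finger_force: 21.4
```

Converted, -4 mm / 800 = -0.005, -2 mm / 800 = -0.0025.

Request:
send_rows --rows "0 0 0 0 -0.0025 0 -1;0 0 0 0 -0.005 0 -1;0 0 0 0 -0.005 0 -1"

```text
time: 23.48
eef_pos: [0.4278, -0.1718, 0.1245]
tcp_rot: [0.999, 0.033, -0.002, 0.0]
contact_force: [-6.7, -1.3, 7.5]
opening: 0.18
finger_force: 21.4
```

```bash
python3 - <<'E'
from h import *
st(); s=ctrl.get_state();T=s["eef_pos"]
v=T[:2]-[.554,-.1676]; print("r",np.hypot(*v),"joint",np.degrees(np.arctan2(v[1],v[0]))%360-180)
E
```

```text
t 23.48 pos [ 0.4278 -0.1718  0.1245] yaw 3.81 tilt [-4.4e-03 -8.0e-04 -1.0e+00] F [-6.7 -1.3  7.5] T [-0.11  0.99 -0.06] op 0.18 ff 21.439300775527954
r 0.1263046282430556 joint 1.9271054371351681
```

Request:
send_rows --rows "0 0 0 -0.0019 -0.0013 0 -1;0 0 0 -0.0019 -0.0025 0 -1;0 0 0 -0.0019 -0.0038 0 -1;0 0 0 -0.0019 -0.0038 0 -1"

```text
time: 23.98
eef_pos: [0.4276, -0.1689, 0.1245]
tcp_rot: [0.999, 0.033, 0.0, 0.0]
contact_force: [-2.7, -2.8, 6.8]
opening: 0.174
finger_force: 21.3
```

Request:
send_rows --rows "0 0 0 0 -0.0013 0 -1;0 0 0 0 -0.0025 0 -1;0 0 0 0 -0.0025 0 -1"

```text
time: 24.35
eef_pos: [0.4277, -0.1667, 0.1245]
tcp_rot: [0.999, 0.033, 0.0, 0.0]
contact_force: [-0.8, -1.9, 4.8]
opening: 0.181
finger_force: 21.3
```

Converted, -2 mm / 800 = -0.0025, -1 mm / 800 = -0.0013.

Request:
send_rows --rows "0 0 0 0 -0.0013 0 -1;0 0 0 0 -0.0025 0 -1;0 0 0 0 -0.0025 0 -1"

```text
time: 24.72
eef_pos: [0.4276, -0.1647, 0.1244]
tcp_rot: [0.999, 0.033, 0.0, 0.0]
contact_force: [-1.5, -0.8, 5.9]
opening: 0.179
finger_force: 21.3
```

Converted, -2 mm / 800 = -0.0025, -1 mm / 800 = -0.0013.

Request:
send_rows --rows "0 0 0 0 -0.0013 0 -1;0 0 0 0 -0.0025 0 -1;0 0 0 0 -0.0025 0 -1"

```text
time: 25.1
eef_pos: [0.4274, -0.1632, 0.1244]
tcp_rot: [0.999, 0.033, 0.0, 0.001]
contact_force: [-1.9, -4.3, 4.9]
opening: 0.176
finger_force: 21.3
```

Converted, -1 mm / 800 = -0.0013.

Request:
send_rows --rows "0 0 0 0 -0.0013 0 -1;0 0 0 0 -0.0013 0 -1;0 0 0 0 -0.0013 0 -1"

```text
time: 25.48
eef_pos: [0.4275, -0.1631, 0.1245]
tcp_rot: [0.999, 0.033, 0.001, 0.002]
contact_force: [-2.0, -7.4, 3.2]
opening: 0.179
finger_force: 21.2
```

The stop is met: the force rises and the bar no longer moves. Releasing and rising.

Request:
send_rows --rows "0 0 0 0 0 0 -0.5;0 0 0 0 0 0 -0.2;0 0 0 0 0 0 0;0 0 0 0 0 0 0;0 0 0 0 0 0 0;0 0 0 0 0 0 0"

```text
time: 26.22
eef_pos: [0.427, -0.1615, 0.124]
tcp_rot: [0.999, 0.033, 0.0, -0.0]
contact_force: [-0.4, -0.9, -0.1]
opening: 0.499
finger_force: 0.0
```

Converted, -110 mm / 800 = -0.1375, -90 mm / 800 = -0.1125.

Request:
send_rows --rows "0 0 0 0 0 -0.0125 0;0 0 0 0 0 -0.0375 0;0 0 0 0 0 -0.075 0;0 0 0 0 0 -0.1125 0;0 0 0 0 0 -0.1375 0;0 0 0 0 0 -0.1375 0;0 0 0 0 0 -0.1375 0"

```text
time: 27.1
eef_pos: [0.4266, -0.1613, 0.2333]
tcp_rot: [0.999, 0.033, -0.0, -0.0]
contact_force: [-0.1, -0.7, -0.4]
opening: 0.5
finger_force: 0.0
```

Converted, 300 mm / 800 = 0.375, 250 mm / 800 = 0.3125.

Request:
send_rows --rows "0 0 0 0.0375 0.0625 0 0;0 0 0 0.075 0.125 0 0;0 0 0 0.075 0.1875 0 0;0 0 0 0.075 0.25 0 0;0 0 0 0.075 0.3125 0 0;0 0 0 0.075 0.375 0 0;0 0 0 0.075 0.375 0 0;0 0 0 0.075 0.375 0 0"

```text
time: 28.1
eef_pos: [0.5061, -0.4561, 0.2322]
tcp_rot: [0.999, 0.033, -0.001, -0.001]
contact_force: [-0.3, -0.3, 1.1]
opening: 0.5
finger_force: 0.0
```

```bash
python3 - <<'E'
from h import *
st()
p=ctrl.read_camera("side"); q=ctrl.read_camera("top")
g=lambda i,y,x,h,w:cv2.resize(i["color"][y:y+h,x:x+w,::-1],None,fx=5,fy=5,interpolation=cv2.INTER_CUBIC)
cv2.imwrite("pics/end.png",np.hstack([g(p,150,345,100,75),g(q,185,370,100,80)]))
for n,X in(("knob",[.4275,-.163,.151]),("pivot",[.554,-.1676,.12])): print(n,(w2pix(q,X)[0]-[370,185]+.5)*5+[375,0])
E
```

```text
t 28.1 pos [ 0.5061 -0.4561  0.2322] yaw 3.75 tilt [-0.0018  0.0029 -1.    ] F [-0.3 -0.3  1.1] T [ 0.   -0.    0.01] op 0.5 ff 0.0
knob [730.69912663 378.86765302]
pivot [719.48952129 130.42118347]
```

View pics/end.png

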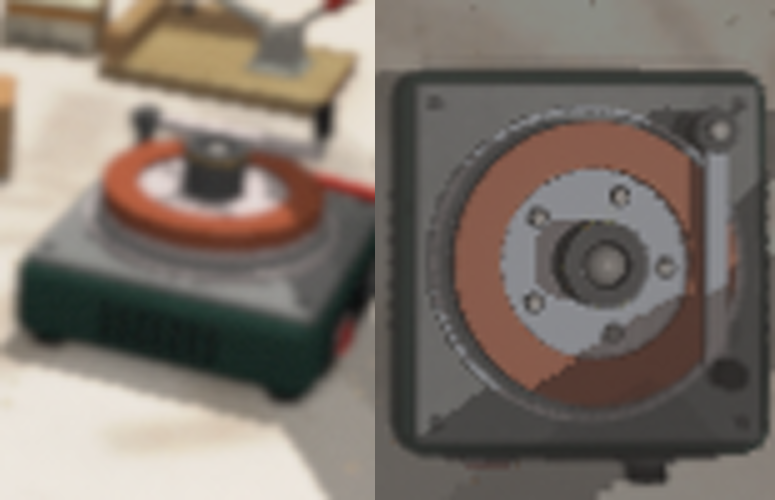

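The final view shows the wheel flat with the studs showing in its five holes. The bar lies over the stone against its stop, with the knob at (728,375), and the gripper is clear.

```bash
python3 -c "
from plant import ctrl
print(ctrl.sign_off())"
```

```text
the job is handed in; nothing more can be done
None
```

The wheel is home on the flange with all five studs in its holes, and the tool rest is swung in against its stop and released; I handed the job in at about 28 s. On the first grasp attempt the gripper closed just above the collar and touched it with about 5 N.

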